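# Lock the foam beaker on the blender and hold its dial at the third click

### The job

Make cold foam: pick up the steel beaker, lower it upright into the blender's collar with its two orange lugs going through the two gaps (white marks), turn it clockwise, seen from above, until the lugs come up against the stop at the orange marks, and let go of it. Only then turn the blender's spring-return dial clockwise past the first and second clicks to the third (orange tick) and keep holding it there: the program finishes while holding the dial against its spring, with the beaker still locked. Leave the other things on the table where they are.

Things in the scene. Friction and masses are not known exactly. Their poses are not given: they have to be found in the camera images.
- blender: Cordless drinks blender, fixed: grey plinth with round ends, 272 (its x) by 112 mm (its y), deck 40 mm above the table. Origin: middle of its underside, z up. At x = +80 mm a round tower with a black collar (100 mm outside, top edge 92 mm above the table), at x = -80 mm the dial. A beaker in the collar turns clockwise only, by 0.95 rad from the gaps to a fixed stop
- collar_seat (a point): centre of the collar's flat seat, 72 mm above the table, where the beaker's underside centre comes to rest. Round the seat a groove 84 mm across and 12 mm high; over it two black lips leave a 67 mm round opening with two gaps facing each other, each 19 mm wide, that let the beaker's lugs down into the groove
- collar_gap (a point): middle of one of the two entry gaps (white mark on the collar's rim), 40 mm from the collar's axis, at the height of its top edge; the other gap is straight across
- collar_lock (a point): orange mark on the collar's top edge, 40 mm from the axis, in the blender's +y direction, 0.90 rad clockwise of collar_gap: a lug lies here when the beaker is locked (the stop has 0.05 rad of play beyond it); the other mark is straight across
- beaker: Closed steel beaker, black foot and lid, 114 mm high (boss on the lid to 117), 0.2 to 0.45 kg. Origin: centre of its underside, z up. Steel wall 58 to 60 mm across from 22 to 100 mm up, lid 61 mm, foot 63 mm. Two like orange lugs stick out along its +x and -x to 39 mm from the axis, 11.5 mm wide, 1.5 to 9 mm above the underside; orange stripes on foot and lid show their direction
- beaker_lug (a point): outer end of the +x lug, 39 mm from the beaker's axis and 5 mm above its underside
- beaker_top (a point): centre of the lid's top, 114 mm above the underside
- foam_dial (a joint): angle of the dial (rad): 0 off, grows clockwise seen from above; clicks at 0.45, 0.90 and 1.35, hard stop at 1.45. A spring turns it back to 0 from anywhere when let go, the clicks do not hold it; torque 0.01 to 0.12 N m, a rise to be pushed over before each click
- dial_grip (a point): on the dial's vertical axis, 34 mm above the deck (74 mm above the table): grip height. The dial is a black disc 43 mm across (top 50 mm above the table) with an upright grip bar 40 mm long, 13 mm thick, its top 80 mm above the table; free room to both sides of the bar
- dial_pointer (a point): pointer end of the grip bar (white line), 20 mm from the axis, at grip height: the bar lies along the line from dial_grip to this point; at 0 it points along the blender's +y
- tamper: steel tamper with wooden handle, 57 mm across, 92 mm high, loose bystander; origin at the centre of its underside
- red_pitcher: red milk pitcher, 98x123x112 mm, loose bystander; origin at the centre of its underside
- cocoa_shaker: cocoa shaker, 62 mm across, 95 mm high, loose bystander; origin at the centre of its underside
- lid_stack: stack of white cup lids, 84 mm across, 46 mm high, loose bystander; origin at the centre of its underside
- jigger_steel: steel double jigger, 44 mm across, 75 mm high, loose bystander; origin at the centre of its underside
Things that resemble listed ones, but are neither listed nor needed, are in the scene too. What is shaped like the beaker but yellow is not meant.

How it is judged (in metres and radians):
On the way, in this order (a step that is already met when the one before it is completed fails the run):
1. the beaker stands upright on the seat of the collar, its lugs down through the gaps (z of beaker in the frame of blender below 0.0755 m and horizontal distance between beaker and collar_seat below 0.006 m and angle between beaker's own z axis and vertical below 0.08 rad), for 0.1 s.
2. the beaker is turned clockwise to its stop (lugs within 10 degrees of the orange marks) and let go (angle between the x axis of beaker and the y axis of blender, either way round below 0.175 rad and z of beaker in the frame of blender below 0.0755 m and contact force between the fingers and beaker below 0.1 N), for 0.2 s.
At the end, for the whole second after the job is handed in: The fingers hold the dial at the third click (1.22 rad or more, up to its stop) through the last second, while the beaker, untouched, stands upright on the collar's seat (within 3.5 mm in height, 6 mm sideways) with its lugs within 10 degrees of the orange marks (all of step 1 and value of joint foam_dial above 1.22 rad and contact force between the fingers and blender above 0.5 N and angle between the x axis of beaker and the y axis of blender, either way round below 0.175 rad and contact force between the arm and beaker below 0.1 N); the arm keeps its last pose, push and grip.
It fails at once if the dial is turned by more than 0.3 rad while the beaker is not locked (value of joint foam_dial above 0.3 rad and (angle between the x axis of beaker and the y axis of blender, either way round above 0.175 rad or z of beaker in the frame of blender above 0.0755 m or horizontal distance between beaker and collar_seat above 0.006 m)).
It fails at once if the beaker is tipped by more than 35 degrees (angle between beaker's own z axis and vertical above 0.6 rad).
It fails at once if another thing on the table is shifted by more than 30 mm (distance of any of tamper, red_pitcher, cocoa_shaker, lid_stack, jigger_steel from where it was at the start of the episode above 0.03 m).
It also fails if it takes over 64 s, if anything falls off the work surface, if the arm or the gripper's body presses on something with over 40 N, if the wrist force passes 120 N, or if a joint passes its speed limit or range.

### The arm

A 6-joint arm with a two-finger parallel gripper is mounted at the origin on a cart in front of the work surface, level with it; the furniture and walls round the work are solid. World frame = base frame: x ahead of the robot, y to its left, z up, the work surface at z = 0. Lengths are in mm, angles in rad, forces in N, time in s.
With the tool pointing down it reaches from about 350 to 775 mm from the base axis. Payload 7.3 kg.
Tool frame: the origin (TCP) lies at the very end of the fingers, on their centre line; the grasp point (between the pads) lies 19 mm behind it; z points along the fingers, y is the line along which they close (so a half turn about z gives the same grasp; the last joint's range is limited). The gripper opens to 92 mm and grips with 3 to 60 N. Pads are 19 mm wide; open, the fingers measure 130 mm over their backs; the gripper's body (75 mm by 190 mm) begins 47 mm behind the grasp point.
Start: joints at [-0.146, 0.342, 1.524, -0, 1.275, -0.146], TCP at [525.019, 0.019, 226.741] pointing down, gripper open.
Joint ranges: [-2.53, 2.53], [-0.77, 2.02], [0.04, 2.7], [-1, 4.14], [0.28, 2.66], [-3.11, 3.11]. Speed limits (rad/s): [2.57, 2.57, 3.14, 3.14, 3.14, 3.14].

### API

Orientations are given as [roll, pitch, yaw] about the fixed x, y, z axes, in that order (R = Rz(yaw) Ry(pitch) Rx(roll)).
In Python, from plant import get_obs, vision, workorder gives the robot as it stands.
- The arm moves only by the shell command python3 -m pendant 'ROWS' [OPENING]. ROWS is a JSON object of lists of equal length, an entry for each row: "dp": the shift along the tool's x, y, z in m, a list of three; "rotation": the turn, a rotation vector about the tool's x, y, z in rad, a list of three. A call has 1 to 8 rows; each row is the pose to reach, as a shift and turn from the pose commanded when the call began, along the tool's axes at that moment; what a row does not reach only later rows make up. A row lasts 1/8 s, in which the tool goes at most 62.5 mm and 10.7 degrees, less where a joint would pass 70% of its speed; a pose out of reach is approached as far as the arm can. A call with a gripper value outside its range is refused whole. OPENING is the finger opening in m, from 0 to 0.0918, set as the call begins (- or left out, the last holds). The fingers move at their own pace and stop on an object; the grip force is fixed at half the most. Time passes only in rows, so rows that repeat a pose let the fingers close. It gives the time, the measured TCP pose, the force, the opening and the grip force at its end, in the units of the state.
- get_obs(): the state, without advancing time (a new reading comes with each control period).
- vision.capture(name): name is "scene" or "side" or "wrist"; returns a dict with "pixels" (480x640x3 uint8, red, green, blue), "vfov" (degrees; the focal length in pixels is half the picture's height over the tangent of half this angle, whatever the lens; pixels are square), "cx", "cy" (the principal point, pixels), "pose" (4x4, takes a point from camera to world coordinates); the wrist camera has in their place "T_tool_cam" (4x4, takes a point from camera to tool coordinates, whose origin is the TCP and whose axes are the flange's). Camera axes: x right, y up, looking along -z (the intrinsics and any distortion apply to the point x, -y, -z); pixel columns grow to the right and rows downward; lengths in mm; the calibration is good to about 2 mm. A picture is of the moment at which its call begins: read the wrist's pose just before it. There is no depth.
- workorder.close_job(): hands the job in; it is judged then, once.
The state is a dict: "time": time; "joint_positions": joint angles; "dq": joint speeds; "tau": joint torques, N m; "tool_pos": TCP position; "tcp_rot": TCP orientation; "contact_force": force on the tool from outside, world axes, zero at the start; "moment": the same for the moment, N m; "grip_width": finger opening in mm; "finger_force": force on a finger pad.
Only numpy, scipy, OpenCV 4.12 (cv2) and the standard library are available. Lean on these libraries where they do the work, as an engineer would, in place of code of your own. Each camera call takes 0.05 s, during which the arm holds its last target. There are 200 camera calls.

## Working session

There is one attempt and no reset: what is moved stays moved. The work goes in short steps, Python scripts to look and compute and a shell command to move; the robot and the scene stay as the last step left them, time stands still between calls to the robot, and variables do not carry over. Pictures are saved under pics/ and viewed, at most 10 in all, crops included, and the job is handed in when it is done.

```bash
ls; mkdir -p pics; python3 - <<'E'
from plant import get_obs, vision
import cv2,numpy as np,pickle
o=get_obs(); print(o)
d={}
for n in ("scene","side","wrist"):
    c=vision.capture(n); d[n]=c
    cv2.imwrite(f"pics/{n}0.png",c["pixels"][:,:,::-1])
    print(n,{k:(np.round(v,3).tolist() if not isinstance(v,(str,dict)) else v) for k,v in c.items() if k!="pixels"})
pickle.dump((o,d),open("d0.pkl","wb"))
E
```

```text
pics
{'time': 0.0, 'joint_positions': array([-1.46004887e-01,  3.42726320e-01,  1.52501252e+00, -5.61275720e-06,
        1.27539465e+00, -1.45985744e-01]), 'dq': array([ 4.48095824e-05,  1.25661396e-03,  9.86206209e-04, -6.97847864e-04,
        8.21033701e-04, -1.45717867e-03]), 'tau': array([ 7.61924657e-04, -4.31245601e+01, -2.44219762e+01,  7.17750052e-02,
        5.59406646e-02, -1.04314388e-04]), 'tool_pos': array([5.24595564e+02, 7.74396500e-02, 2.26044667e+02]), 'tcp_rot': array([-3.14006743e+00, -2.18831208e-04,  1.57077866e+00]), 'contact_force': array([ 0.03355402, -0.24376976, -0.2599846 ]), 'moment': array([0.04358213, 0.01755816, 0.00257388]), 'finger_force': 0.0, 'grip_width': 92.14068437654046}
scene {'vfov': 48.823, 'cx': 316.695, 'cy': 243.925, 'pose': [[0.544, 0.444, -0.712, -375.569], [-0.839, 0.295, -0.457, -559.839], [0.007, 0.846, 0.533, 768.131], [0.0, 0.0, 0.0, 1.0]]}
side {'vfov': 43.665, 'cx': 335.0, 'cy': 226.667, 'pose': [[0.979, 0.15, -0.139, 301.02], [-0.204, 0.655, -0.727, -1251.966], [-0.018, 0.74, 0.672, 1273.721], [0.0, 0.0, 0.0, 1.0]]}
wrist {'vfov': 67.637, 'cx': 322.286, 'cy': 238.888, 'T_tool_cam': [[-0.001, 0.967, 0.256, 69.361], [1.0, 0.001, -0.0, -0.145], [-0.0, 0.256, -0.967, -156.959], [0.0, 0.0, 0.0, 1.0]]}
```

View pics/scene0.png

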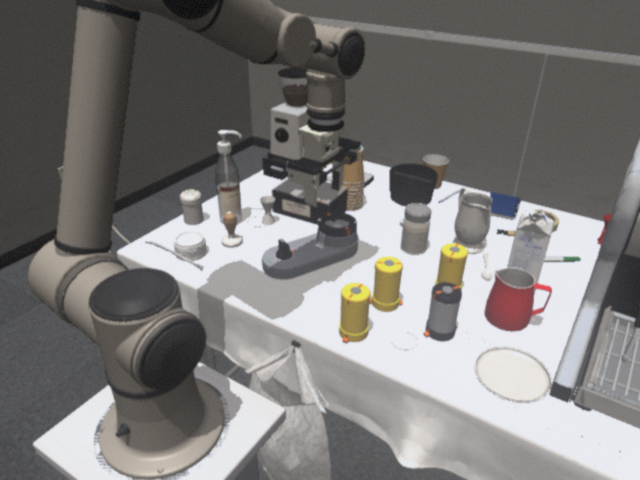

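View pics/side0.png

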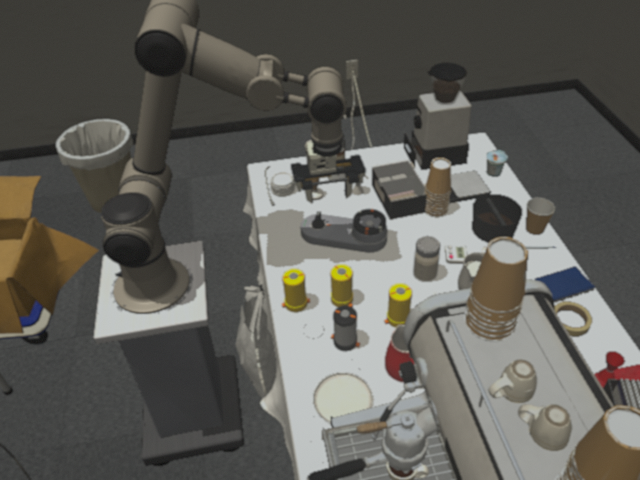

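The scene view shows the dial at about (283,248) and the collar at about (338,228). There are four beaker shapes: yellow ones at (355,312), (388,284) and (452,267), and a grey steel one with black foot and lid at (444,312) (side view (345,327)). The steel one fits the description. I'll confirm it in an enlarged crop.

```bash
python3 - <<'E'
import cv2,pickle,numpy as np
o,d=pickle.load(open("d0.pkl","rb"))
def crop(n,x,y,w,h,W=400,H=300):
    return cv2.resize(d[n]["pixels"][y:y+h,x:x+w,::-1],(W,H),interpolation=cv2.INTER_CUBIC)
a=np.hstack([crop("scene",404,270,80,60+15),crop("scene",255,200,112,84)])
b=np.hstack([crop("side",305,290,80,75),crop("side",290,190,112,84)])
cv2.imwrite("pics/c0.png",np.vstack([a,b]))
E
```

```text
(no output)
```

View pics/c0.png

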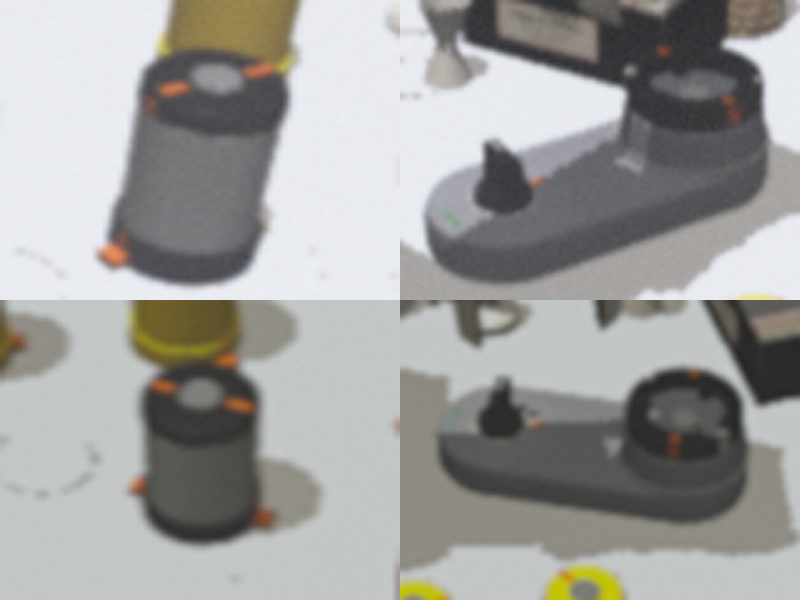

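View pics/wrist0.png

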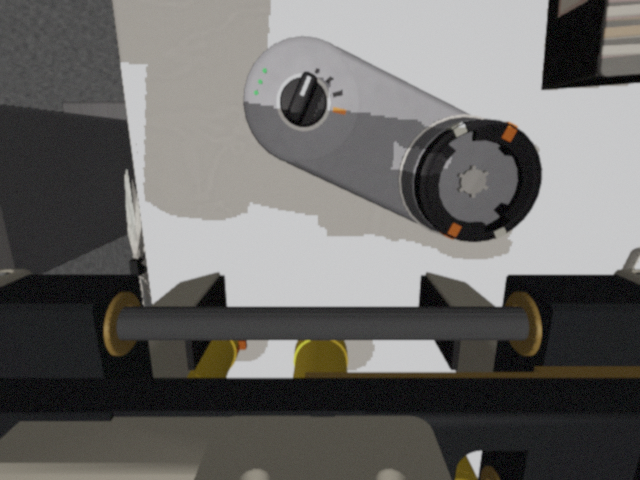

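The crops confirm the steel beaker: black foot and lid, orange lugs. In the wrist view the dial is at (303,100), the white marks at (460,129) and (500,233), and the orange marks at (510,132) and (455,230).

```bash
cat > h.py <<'E'
import numpy as np,cv2
from scipy.spatial.transform import Rotation as R
def tool(o):
    T=np.eye(4);T[:3,:3]=R.from_euler("xyz",o["tcp_rot"]).as_matrix();T[:3,3]=o["tool_pos"];return T
def ray(c,uv,o=None):
    P=np.array(c["pose"]) if "pose" in c else tool(o)@np.array(c["T_tool_cam"])
    f=240/np.tan(np.radians(c["vfov"])/2)
    d=P[:3,:3]@np.array([(uv[0]-c["cx"])/f,-(uv[1]-c["cy"])/f,-1]);return P[:3,3],d
def onz(c,uv,z,o=None):
    p,d=ray(c,uv,o);return p+d*(z-p[2])/d[2]
def two(r1,r2):
    A=np.c_[r1[1],-r2[1]];s=np.linalg.lstsq(A,r2[0]-r1[0],rcond=None)[0]
    a,b=r1[0]+s[0]*r1[1],r2[0]+s[1]*r2[1];return (a+b)/2,np.linalg.norm(a-b)
def blobs(img,kind,box,amin=4):
    x,y,w,h=box;hsv=cv2.cvtColor(img[y:y+h,x:x+w],cv2.COLOR_RGB2HSV)
    lo,hi={"orange":((3,120,90),(16,255,255)),"white":((0,0,150),(180,70,255)),"boss":((0,0,100),(180,60,190))}[kind]
    n,l,s,c=cv2.connectedComponentsWithStats(cv2.inRange(hsv,lo,hi))
    return [(round(c[i][0]+x,1),round(c[i][1]+y,1),int(s[i][4])) for i in range(1,n) if s[i][4]>=amin]
E
python3 - <<'E'
import pickle;from h import *
o,d=pickle.load(open("d0.pkl","rb"))
w=d["wrist"]
for k in("orange","white"):
    for b in blobs(w["pixels"],k,(240,30,310,215)): print(k,b,onz(w,b[:2],92,o).round(1)[:2],onz(w,b[:2],40,o).round(1)[:2], onz(w,b[:2],80,o).round(1)[:2])
for k in("orange","boss"):
    for n,bx in(("scene",(418,275,50,70)),("side",(325,297,45,60))):
        for b in blobs(d[n]["pixels"],k,bx): print(n,k,b,[onz(d[n],b[:2],z).round(1)[:2].tolist() for z in(114,117,5)])
E
```

```text
orange (np.float64(339.7), np.float64(111.2), 39) [537.8  93.7] [540.1  98.1] [538.3  94.7]
orange (np.float64(509.3), np.float64(132.4), 178) [670.   77.9] [695.9  79.4] [676.   78.3]
orange (np.float64(454.2), np.float64(229.5), 127) [6.343e+02 3.000e-01] [653.9 -12.1] [638.8  -2.6]
orange (np.float64(447.5), np.float64(236.0), 6) [629.2  -5.3] [647.9 -18.7] [633.5  -8.4]
white (np.float64(385.3), np.float64(122.0), 38063) [573.1  85.8] [581.8  88.7] [575.1  86.4]
white (np.float64(305.2), np.float64(85.2), 80) [511.5 112.3] [509.2 120. ] [511.  114.1]
white (np.float64(321.1), np.float64(82.8), 8) [523.5 114. ] [523.3 121.9] [523.5 115.8]
white (np.float64(324.2), np.float64(117.4), 5) [525.9  89.2] [526.1  92.7] [525.9  90. ]
white (np.float64(460.3), np.float64(128.9), 74) [631.6  80.6] [650.7  82.6] [636.  81.]
white (np.float64(399.0), np.float64(156.3), 267) [585.1  59.9] [595.9  58.2] [587.6  59.5]
white (np.float64(447.1), np.float64(163.6), 16) [623.7  54.2] [641.3  51.4] [627.7  53.5]
scene orange (np.float64(455.8), np.float64(286.8), 13) [[517.3, -328.5], [513.3, -329.5
[... 703 characters left out ...]
64(344.0), 9) [[508.1, -413.2], [507.6, -415.4], [527.6, -334.4]]
scene boss (np.float64(462.0), np.float64(280.5), 15) [[545.7, -331.5], [541.5, -332.5], [699.2, -293.4]]
scene boss (np.float64(442.3), np.float64(316.7), 985) [[411.8, -340.8], [408.2, -341.8], [543.0, -304.3]]
scene boss (np.float64(446.8), np.float64(289.3), 76) [[499.0, -316.1], [494.9, -317.2], [644.7, -275.5]]
side boss (np.float64(333.0), np.float64(315.6), 80) [[470.0, -316.6], [469.6, -319.0], [485.9, -228.7]]
side boss (np.float64(356.9), np.float64(328.9), 425) [[518.2, -369.6], [517.7, -371.9], [538.6, -286.7]]
side boss (np.float64(344.4), np.float64(313.0), 45) [[499.3, -314.7], [498.8, -317.1], [517.9, -226.6]]
```

```bash
python3 -m pendant '{"dp":[[0,0.06,0],[0,0.12,0],[0,0.127,0],[0,0.127,0],[0,0.127,0],[0,0.127,0]],"rotation":[[0,0,0],[0,0,0],[0,0,0],[0,0,0],[0,0,0],[0,0,0]]}'
python3 - <<'E'
from plant import get_obs,vision;import pickle;from h import *
o=get_obs();w=vision.capture("wrist");pickle.dump((o,w),open("d1.pkl","wb"))
print(o["tool_pos"],o["tcp_rot"])
cv2.imwrite("pics/w1.png",w["pixels"][:,:,::-1])
for k in("orange","white"):
    for b in blobs(w["pixels"],k,(100,30,400,240)): print(k,b,onz(w,b[:2],92,o).round(1)[:2])
# yellow neighbours
_,d=pickle.load(open("d0.pkl","rb"))
for n in("scene","side"):
    hsv=cv2.cvtColor(d[n]["pixels"],cv2.COLOR_RGB2HSV)
    for nm,lo,hi in(("Y",(22,150,60),(34,255,255)),("red",(172,120,60),(180,255,255))):
        m=cv2.inRange(hsv,lo,hi)
        N,l,s,c=cv2.connectedComponentsWithStats(m)
        for i in range(1,N):
            if s[i][4]>60: print(n,nm,s[i],onz(d[n],c[i],60).round()[:2])
E
```

```text
time: 0.9
tool_pos: [651.3, 0.0, 227.7]
tcp_rot: [3.141, 0.0, 1.571]
contact_force: [-0.2, -0.4, -0.7]
grip_width: 91.9
finger_force: 0.0
[6.51281190e+02 1.64090406e-02 2.27725421e+02] [3.14069906e+00 1.55961533e-04 1.57073375e+00]
orange (np.float64(198.9), np.float64(110.5), 60) [556.2  94.4]
orange (np.float64(347.5), np.float64(123.5), 4) [671.   84.7]
orange (np.float64(346.2), np.float64(133.3), 159) [670.1  77.4]
orange (np.float64(352.4), np.float64(125.8), 5) [674.9  83. ]
orange (np.float64(302.3), np.float64(229.3), 132) [6.345e+02 1.000e-01]
white (np.float64(317.9), np.float64(164.6), 56375) [647.8  53.3]
white (np.float64(466.8), np.float64(33.4), 415) [757.5 147.6]
white (np.float64(468.1), np.float64(51.0), 596) [759.7 135.8]
white (np.float64(242.0), np.float64(95.0), 3550) [590.1 105.5]
white (np.float64(297.2), np.float64(129.9), 52) [631.8  80. ]
scene Y [443 245  24  14 174] [ 725. -256.]
scene Y [377 258  24  15 186] [ 581. -147.]
scene Y [343 284  26  18 244] [ 445. -134.]
scene red [ 493  285   39   38 1017] [ 602. -430.]
scene red [534 284  17   8  64] [ 698. -471.]
side Y [331 265  21  40 455] [ 518. -167.]
side Y [283 270  23  41 538] [ 390. -160.]
side Y [388 284  23  41 541] [ 652. -270.]
side red [630 366  10  14  68] [1140. -596.]
side red [614 368  15  12  88] [1102. -588.]
```

View pics/w1.png

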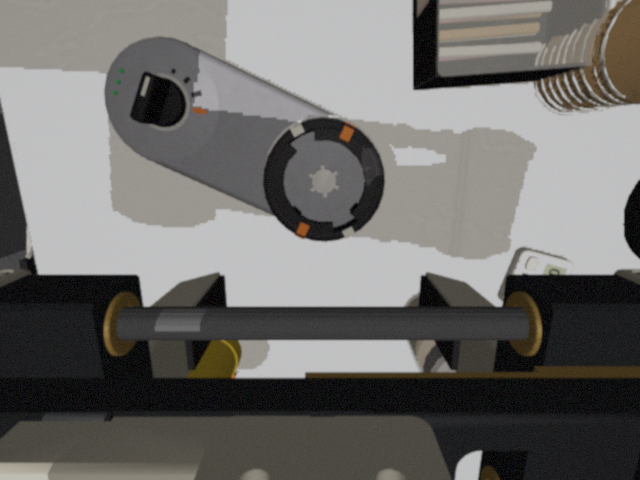

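The wrist view shows the collar centred near (324,181), white marks at (297,130) and (349,232), and orange marks at (346,133) and (302,229). The dial is upper left at (160,97). Next I refine the centre and move over the beaker.

```bash
python3 - <<'E'
import pickle;from h import *
o,w=pickle.load(open("d1.pkl","rb"));img=w["pixels"].copy()
m=np.zeros(img.shape[:2],np.uint8);cv2.circle(m,(324,181),57,255,-1);cv2.circle(m,(324,181),42,0,-1)
im=img.copy();im[m==0]=0
for k in("white","orange"):
  for b in blobs(im,k,(250,110,150,150)):print(k,b,onz(w,b[:2],92,o).round(1)[:2])
# outer edge of black collar: dark pixels, convex hull, ellipse
g=cv2.cvtColor(img,cv2.COLOR_RGB2GRAY);d=(g<55).astype(np.uint8);d[:105]=0;d[255:]=0;d[:,:255]=0;d[:,395:]=0
c=max(cv2.findContours(d,0,cv2.CHAIN_APPROX_NONE)[0],key=cv2.contourArea)
e=cv2.fitEllipse(cv2.convexHull(c));print(e,onz(w,e[0],92,o))
s=((g>75)).astype(np.uint8);
E
python3 -m pendant '{"dp":[[-0.05,-0.02,-0.02],[-0.1,-0.045,-0.022],[-0.15,-0.07,-0.022],[-0.2,-0.09,-0.022],[-0.25,-0.11,-0.022],[-0.3,-0.126,-0.022],[-0.35,-0.134,-0.022],[-0.351,-0.134,-0.022]],"rotation":[[0,0,0],[0,0,-0.1],[0,0,-0.25],[0,0,-0.4],[0,0,-0.506],[0,0,-0.506],[0,0,-0.506],[0,0,-0.506]]}'
python3 - <<'E'
from plant import get_obs,vision
E
```

```text
white (np.float64(298.0), np.float64(131.5), 20) [632.4  78.8]
white (np.float64(349.0), np.float64(230.6), 5) [673.7  -1.1]
orange (np.float64(345.7), np.float64(134.6), 128) [669.8  76.4]
orange (np.float64(302.8), np.float64(228.1), 107) [634.9   1.1]
((323.3389892578125, 179.16006469726562), (119.64246368408203, 121.2516860961914), 2.778630256652832) [652.18163135  41.75890627  92.        ]
time: 1.95
tool_pos: [516.4, -354.2, 248.7]
tcp_rot: [-3.141, 0.001, 2.072]
contact_force: [-0.4, 0.7, -0.3]
grip_width: 91.7
finger_force: 0.0
```

```bash
python3 - <<'E'
from plant import get_obs,vision;import pickle;from h import *
from scipy.optimize import least_squares
o,w=pickle.load(open("d1.pkl","rb"));img=w["pixels"]
hsv=cv2.cvtColor(img,cv2.COLOR_RGB2HSV)
dark=((hsv[...,2]<70)).astype(np.uint8)
og=cv2.inRange(hsv,(3,120,90),(16,255,255))
# radial edge scan: outermost and innermost dark-or-orange pixel per direction
pts=[]
for a in np.radians(np.arange(0,360,4)):
    r=np.arange(50,70,.25);u=324+r*np.cos(a);v=180.5+r*np.sin(a)
    p=cv2.remap(hsv[...,2].astype(np.float32),u.astype(np.float32)[None],v.astype(np.float32)[None],1)[0]
    g=np.diff(p);j=g.argmax()
    if g[j]>2: pts.append(onz(w,(u[j],v[j]),92,o)[:2])
pts=np.array(pts)
f=least_squares(lambda q:np.hypot(*(pts-q[:2]).T)-q[2],[652,40,50],loss="soft_l1",f_scale=.5);print(len(pts),f.x)
for (bx) in ((335,118,25,30),(292,215,25,30)):
    x,y,ww,h=bx;vv,uu=np.nonzero(og[y:y+h,x:x+ww]);P=np.array([onz(w,(a+x,b+y),92,o)[:2] for a,b in zip(uu,vv)])
    rr=np.hypot(*(P-f.x[:2]).T);print("orange radii",np.percentile(rr,[2,50,98]).round(1), np.degrees(np.arctan2(*(P-f.x[:2]).mean(0)[::-1])))
o=get_obs();w=vision.capture("wrist");pickle.dump((o,w),open("d2.pkl","wb"));print(o["tool_pos"],o["tcp_rot"])
cv2.imwrite("pics/w2.png",w["pixels"][:,:,::-1])
for k in("orange","boss"):
  for b in blobs(w["pixels"],k,(240,100,170,165),8):print(k,b,[onz(w,b[:2],z,o).round(1)[:2].tolist() for z in(114,117,9)])
E
```

```text
90 [652.21628558  39.42033289  48.8924939 ]
orange radii [36.9 42.3 49.1] 64.6735707692198
orange radii [37.9 43.1 49.1] -114.25514023570994
[ 516.39379139 -354.19158336  248.74739296] [-3.14121751e+00  8.93760375e-04  2.07212580e+00]
orange (np.float64(341.1), np.float64(200.8), 30) [[518.5, -325.6], [518.1, -325.2], [531.2, -337.3]]
orange (np.float64(335.9), np.float64(202.8), 18) [[515.5, -329.1], [515.2, -328.7], [527.2, -342.0]]
boss (np.float64(323.8), np.float64(182.8), 23616) [[499.0, -319.5], [498.8, -319.3], [504.7, -329.0]]
boss (np.float64(327.2), np.float64(178.4), 521) [[499.7, -315.1], [499.5, -314.9], [505.7, -323.0]]
```

View pics/w2.png

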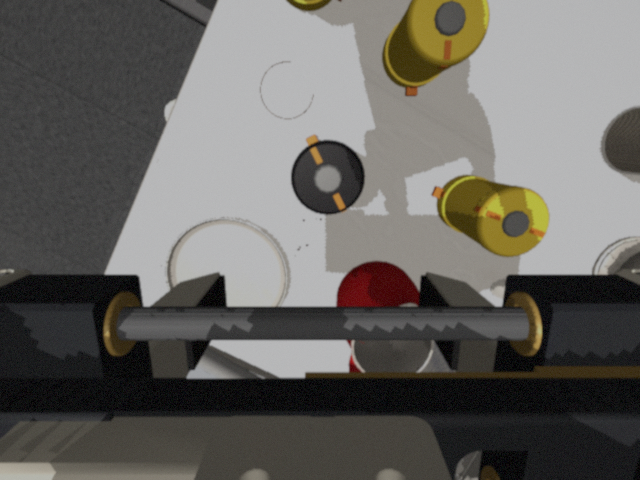

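The beaker boss is at (327,178), so its axis is at about (499.5,-314.9) and the lugs lie at -34.6°. The other views agree. The pitcher and the yellow look-alikes are clear of the finger line, so I descend and grasp.

```bash
python3 -m pendant '{"dp":[[0.0426,0.0041,0.0],[0.0426,0.0041,0.02],[0.0426,0.0041,0.06],[0.0426,0.0041,0.1],[0.0426,0.0041,0.14],[0.0426,0.0041,0.17],[0.0426,0.0041,0.186],[0.0426,0.0041,0.186]],"rotation":[[0,0,0],[0,0,0],[0,0,0],[0,0,0],[0,0,0],[0,0,0],[0,0,0],[0,0,0]]}'
python3 -m pendant '{"dp":[[0,0,0],[0,0,0],[0,0,0],[0,0,0],[0,0,0],[0,0,0]],"rotation":[[0,0,0],[0,0,0],[0,0,0],[0,0,0],[0,0,0],[0,0,0]]}' 0.05
```

```text
time: 3.0
tool_pos: [500.9, -310.7, 62.4]
tcp_rot: [-3.141, -0.001, 2.078]
contact_force: [0.1, -0.2, 0.5]
grip_width: 91.9
finger_force: 0.0
time: 3.75
tool_pos: [501.0, -312.1, 63.1]
tcp_rot: [3.142, 0.001, 2.077]
contact_force: [-2.4, -1.1, 3.8]
grip_width: 59.7
finger_force: 29.9
```

```bash
python3 -m pendant '{"dp":[[0,0,-0.015],[0,0,-0.05],[0,0,-0.09],[0,0,-0.13],[0,0,-0.14],[0,0,-0.14],[0,0,-0.14]],"rotation":[[0,0,0],[0,0,0],[0,0,0],[0,0,0],[0,0,0],[0,0,0],[0,0,0]]}'
python3 - <<'E'
from plant import get_obs,vision;import pickle;from h import *
o=get_obs();w=vision.capture("wrist");pickle.dump((o,w),open("d3.pkl","wb"));print(o["tool_pos"],o["tcp_rot"],o["contact_force"],o["grip_width"])
cv2.imwrite("pics/w3.png",w["pixels"][:,:,::-1])
Ti=np.linalg.inv(tool(o))
yaw=o["tcp_rot"][2];x=np.array([np.cos(yaw),np.sin(yaw)]);y=np.array([x[1],-x[0]])
d=np.array([652.2,39.2])-o["tool_pos"][:2];print("to collar tool xy",d@x,d@y)
E
```

```text
time: 4.62
tool_pos: [500.2, -311.1, 200.7]
tcp_rot: [-3.14, -0.003, 2.077]
contact_force: [0.7, 0.1, -2.9]
grip_width: 59.8
finger_force: 29.9
[ 500.22676331 -311.07723515  200.71301337] [-3.1403791  -0.00334917  2.07682693] [ 0.73277593  0.12757167 -2.94614364] 59.83962848481373
to collar tool xy 232.71606381440603 302.7098276843785
```

View pics/w3.png

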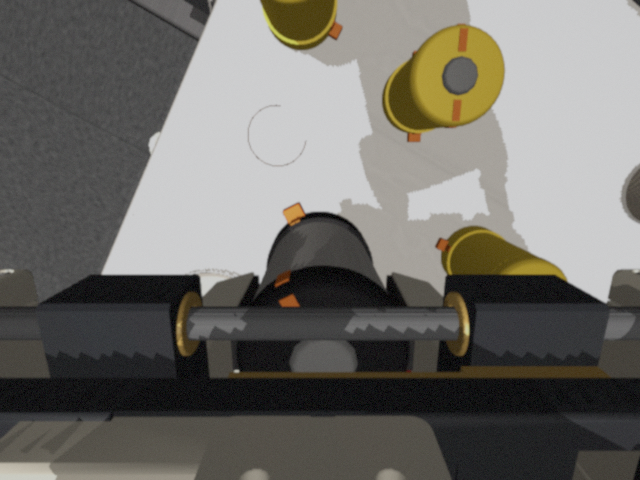

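The steel beaker is held between the pads, with its lug at (293,214) and boss at about (324,355). I check its offset and lug angle in the hand.

```bash
python3 - <<'E'
import pickle;from h import *
o,w=pickle.load(open("d3.pkl","rb"))
T=np.array(w["T_tool_cam"]);f=240/np.tan(np.radians(w["vfov"])/2)
def tp(uv,z):
    d=T[:3,:3]@np.array([(uv[0]-w["cx"])/f,-(uv[1]-w["cy"])/f,-1]);return (T[:3,3]+d*(z-T[2,3])/d[2])[:2].round(1)
for b in blobs(w["pixels"],"orange",(260,190,70,130),8): print(b,tp(b[:2],54),"foot",tp(b[:2],58),"lid",tp(b[:2],-51))
# foot front edge: dark against bright, at columns
g=cv2.cvtColor(w["pixels"],cv2.COLOR_RGB2GRAY)
P=[]
for u in range(310,350,4):
    col=g[195:235,u].astype(int);j=np.diff(col).argmin();v=195+j+.5;P.append(tp((u,v),41))
    print(u,v,tp((u,v),41),tp((u,v),63))
hsv=w["pixels"][330:376,270:380];
for b in blobs(w["pixels"],"boss",(280,335,90,40),100): print("boss",b,tp(b[:2],-54))
# boss width extents
for v in(345,355,365): print(v,g[v,280:370:5])
E
```

```text
(np.float64(295.5), np.float64(215.6), 127) [ 27.8 -15.9] foot [ 27.  -16.2] lid [48.5 -7.9]
(np.float64(281.7), np.float64(281.5), 52) [-14.3 -25.4] foot [-15.9 -25.9] lid [ 27.3 -12.7]
(np.float64(288.9), np.float64(301.4), 181) [-27.9 -21.2] foot [-29.8 -21.6] lid [ 20.5 -10.6]
310 212.5 [32.1 -6.7] [28.  -7.5]
314 211.5 [32.7 -4.5] [28.6 -5. ]
318 211.5 [32.7 -2.2] [28.6 -2.5]
322 211.5 [32.7  0. ] [28.6  0. ]
326 212.5 [32.1  2.3] [28.   2.5]
330 212.5 [32.1  4.5] [28.  5.]
334 213.5 [31.5  6.8] [27.3  7.5]
338 215.5 [30.4  9. ] [26.1 10. ]
342 216.5 [29.8 11.3] [25.4 12.5]
346 218.5 [28.7 13.5] [24.2 15. ]
345 [22 32 25 44 67 77 93 92 91 94 92 92 87 73 57 24 24 28]
355 [22 16 31 73 94 91 96 90 92 92 92 92 94 93 87 61 28 26]
365 [22 26 53 89 96 94 89 89 90 93 89 92 92 92 89 69 24 27]
```

```bash
python3 -m pendant '{"dp":[[0.02,0.026,0],[0.052,0.067,0],[0.088,0.114,0],[0.124,0.160,0],[0.160,0.207,0],[0.196,0.253,0],[0.225,0.290,0],[0.2353,0.3038,0]],"rotation":[[0,0,0],[0,0,0.1],[0,0,0.2],[0,0,0.3],[0,0,0.4],[0,0,0.494],[0,0,0.494],[0,0,0.494]]}'
python3 -m pendant '{"dp":[[0,0,0],[0,0,0],[0,0,0.02],[0,0,0.035],[0,0,0.04],[0,0,0.04],[0,0,0.04]],"rotation":[[0,0,0],[0,0,0],[0,0,0],[0,0,0],[0,0,0],[0,0,0],[0,0,0]]}'
python3 - <<'E'
from plant import get_obs,vision;import pickle;from h import *
o=get_obs();print(o["tool_pos"],o["tcp_rot"],o["contact_force"])
L=[]
for n,bx in(("scene",(285,130,110,120)),("side",(330,170,80,95)),("wrist",(230,60,180,240))):
    c=vision.capture(n);x,y,a,b=bx
    L.append(cv2.resize(c["pixels"][y:y+b,x:x+a,::-1],(260,400),interpolation=cv2.INTER_CUBIC))
cv2.imwrite("pics/c4.png",np.hstack(L))
E
```

```text
time: 5.68
tool_pos: [652.6, 44.3, 200.8]
tcp_rot: [-3.139, -0.001, 1.586]
contact_force: [0.6, -0.1, -3.8]
grip_width: 59.9
finger_force: 29.9
time: 6.55
tool_pos: [653.0, 41.2, 163.5]
tcp_rot: [3.14, 0.0, 1.583]
contact_force: [0.8, -0.3, -1.5]
grip_width: 59.8
finger_force: 29.9
[653.04912955  41.19117503 163.52161503] [3.14015662e+00 1.06705542e-04 1.58266124e+00] [ 0.81870176 -0.28491057 -1.53728991]
```

View pics/c4.png

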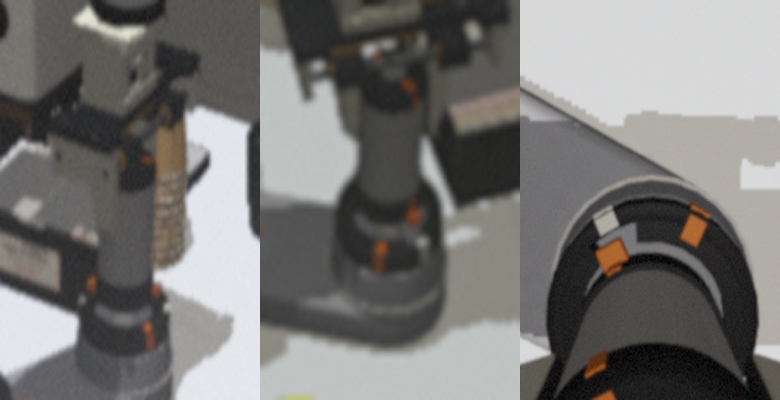

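The crops show the beaker hanging just above the collar. The lug (610,255 in the wrist crop) is right at the gap by the white mark (607,220), so I lower it slowly.

```bash
python3 -m pendant '{"dp":[[0,0,0.005],[0,0,0.009],[0,0,0.012],[0,0,0.014],[0,0,0.014]],"rotation":[[0,0,0],[0,0,0],[0,0,0],[0,0,0],[0,0,0]]}'
```

```text
time: 7.32
tool_pos: [652.6, 41.3, 148.5]
tcp_rot: [-3.141, 0.0, 1.583]
contact_force: [0.5, -0.1, -2.2]
grip_width: 59.5
finger_force: 29.9
```

```bash
python3 -m pendant '{"dp":[[0,0,0.003],[0,0,0.006],[0,0,0.009],[0,0,0.011],[0,0,0.011]],"rotation":[[0,0,0],[0,0,0],[0,0,0],[0,0,0],[0,0,0]]}'
```

```text
time: 7.95
tool_pos: [652.5, 41.3, 137.5]
tcp_rot: [-3.141, -0.0, 1.583]
contact_force: [-0.1, 0.0, -2.8]
grip_width: 59.8
finger_force: 29.9
```

```bash
python3 -m pendant '{"dp":[[0,0,0.001],[0,0,0.002],[0,0,0.003],[0,0,0.0035],[0,0,0.0035]],"rotation":[[0,0,0],[0,0,0],[0,0,0],[0,0,0],[0,0,0]]}'
```

```text
time: 8.57
tool_pos: [652.7, 41.3, 135.1]
tcp_rot: [3.141, 0.0, 1.583]
contact_force: [-4.2, -0.4, 6.0]
grip_width: 59.9
finger_force: 30.0
```

```bash
python3 -m pendant '{"dp":[[0,0.0003,-0.0005],[-0.0001,0.0006,-0.0005],[-0.0002,0.0009,-0.0005],[-0.0003,0.0011,-0.0005],[-0.0005,0.0014,-0.0005],[-0.0006,0.0016,-0.0005],[-0.0008,0.0017,-0.0005],[-0.0008,0.0017,-0.0005]],"rotation":[[0,0,0.12],[0,0,0.24],[0,0,0.36],[0,0,0.48],[0,0,0.6],[0,0,0.72],[0,0,0.82],[0,0,0.82]]}'; python3 -c "
from plant import get_obs;print(get_obs()['moment'])"
```

```text
time: 9.57
tool_pos: [655.2, 40.5, 135.1]
tcp_rot: [3.14, -0.002, 0.764]
contact_force: [0.8, 0.0, 1.6]
grip_width: 59.8
finger_force: 29.9
[-0.13614655 -0.34375918  0.02832551]
```

```bash
python3 -m pendant '{"dp":[[0,0,0],[0,0.0001,0],[0,0.0002,0],[0,0.0002,0],[0,0.0002,0]],"rotation":[[0,0,0.04],[0,0,0.08],[0,0,0.11],[0,0,0.14],[0,0,0.14]]}'; python3 -c "
from plant import get_obs;print(get_obs()['moment'])"
```

```text
time: 10.2
tool_pos: [655.3, 39.8, 135.2]
tcp_rot: [3.139, -0.001, 0.624]
contact_force: [5.3, -2.2, 1.6]
grip_width: 60.0
finger_force: 30.0
[-0.92943811 -0.83909041  0.88069705]
```

```bash
python3 -m pendant '{"dp":[[0,0,0],[0,0,0],[0,0,0],[0,0,0],[0,0,0],[0,0,0]],"rotation":[[0,0,0],[0,0,0],[0,0,0],[0,0,0],[0,0,0],[0,0,0]]}' 0.0918
python3 -m pendant '{"dp":[[0,0,-0.03],[0,0,-0.07],[0,0,-0.11],[0,0,-0.12],[0,0,-0.12],[0,0,-0.12]],"rotation":[[0,0,0],[0,0,0],[0,0,0],[0,0,0],[0,0,0],[0,0,0]]}'
python3 - <<'E'
from plant import get_obs,vision;import pickle;from h import *
o=get_obs();d={n:vision.capture(n) for n in("scene","side","wrist")};pickle.dump((o,d),open("d5.pkl","wb"))
a=cv2.resize(d["scene"]["pixels"][150:270,255:375,::-1],(400,400),interpolation=cv2.INTER_CUBIC)
w=cv2.resize(d["wrist"]["pixels"][:320,107:427,::-1],(400,400));cv2.imwrite("pics/c5.png",np.hstack([a,w]))
E
```

```text
time: 10.95
tool_pos: [654.5, 40.4, 134.7]
tcp_rot: [-3.142, -0.0, 0.623]
contact_force: [-0.1, 0.1, -0.3]
grip_width: 91.8
finger_force: 0.0
time: 11.7
tool_pos: [653.8, 40.4, 252.7]
tcp_rot: [-3.14, 0.003, 0.623]
contact_force: [0.2, -0.4, -0.1]
grip_width: 91.8
finger_force: 0.0
```

View pics/c5.png

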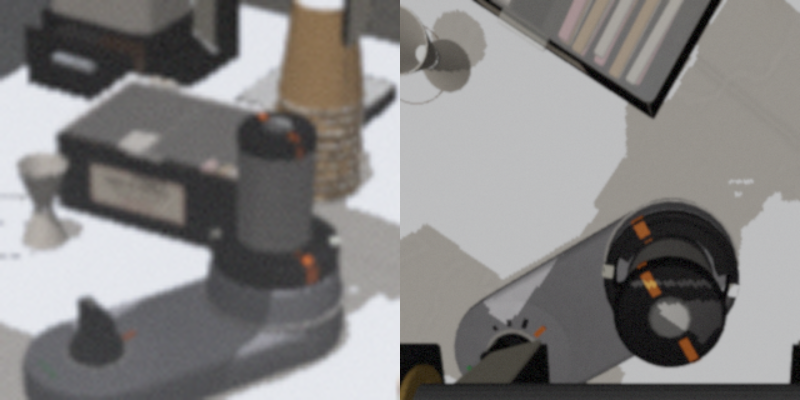

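The beaker is seated, with its lid stripe in line with the collar's orange mark, and it is released. I check the dial position against the earlier wrist views and move above it.

```bash
python3 -m pendant '{"dp":[[-0.02,-0.035,0],[-0.045,-0.08,0],[-0.07,-0.12,0],[-0.0813,-0.1394,0.02],[-0.0813,-0.1394,0.06],[-0.0813,-0.1394,0.1],[-0.0813,-0.1394,0.1],[-0.0813,-0.1394,0.1]],"rotation":[[0,0,-0.1],[0,0,-0.2],[0,0,-0.3],[0,0,-0.4],[0,0,-0.515],[0,0,-0.515],[0,0,-0.515],[0,0,-0.515]]}'
python3 - <<'E'
import pickle;from h import *
o,d=pickle.load(open("d0.pkl","rb"));w0=d["wrist"];o1,w1=pickle.load(open("d1.pkl","rb"))
for oo,w,bx in((o,w0,(265,60,80,75)),(o1,w1,(120,55,85,80))):
    x,y,a,b=bx;s=w["pixels"][y:y+b,x:x+a]
    g=cv2.cvtColor(s,cv2.COLOR_RGB2GRAY);m=cv2.morphologyEx((g<60).astype(np.uint8),cv2.MORPH_CLOSE,np.ones((7,7)))
    n,l,st,c=cv2.connectedComponentsWithStats(m);i=1+st[1:,4].argmax()
    print("dark",st[i],c[i]+[x,y],onz(w,c[i]+[x,y],60,oo).round(1))
    ys,xs=np.nonzero(l==i)
    for k in blobs(w["pixels"],"white",bx): 
        if k[2]<200: print("white",k,onz(w,k[:2],80,oo).round(1))
    for k in blobs(w["pixels"],"orange",bx): print("tick",k,onz(w,k[:2],40,oo).round(1))
s=get_obs=None
E
```

```text
time: 12.85
tool_pos: [508.0, 106.2, 155.9]
tcp_rot: [3.14, -0.001, 1.138]
contact_force: [-0.4, -0.4, 0.9]
grip_width: 92.0
finger_force: 0.0
dark [  17   13   44   53 1470] [306.09047619 102.54217687] [510.6 103.4  60. ]
white (np.float64(305.2), np.float64(85.2), 80) [511.  114.1  80. ]
white (np.float64(321.1), np.float64(82.8), 8) [523.5 115.8  80. ]
white (np.float64(324.2), np.float64(117.4), 5) [525.9  90.   80. ]
tick (np.float64(339.4), np.float64(111.2), 37) [539.8  98.1  40. ]
dark [  10   17   56   55 2224] [157.76438849 101.37410072] [511.5 104.5  60. ]
tick (np.float64(198.5), np.float64(110.4), 56) [539.   98.9  40. ]
```

```bash
python3 -m pendant '{"dp":[[0,0,0.03],[0,0,0.06],[0,0,0.085],[0,0,0.095],[0,0,0.099],[0,0,0.099]],"rotation":[[0,0,0],[0,0,0],[0,0,0],[0,0,0],[0,0,0],[0,0,0]]}'
python3 -m pendant '{"dp":[[0,0,0],[0,0,0],[0,0,0],[0,0,0],[0,0,0],[0,0,0],[0,0,0],[0,0,0]],"rotation":[[0,0,0],[0,0,0],[0,0,0],[0,0,0],[0,0,0],[0,0,0],[0,0,0],[0,0,0]]}' 0
```

```text
time: 13.6
tool_pos: [507.9, 106.3, 56.7]
tcp_rot: [3.14, -0.001, 1.138]
contact_force: [0.1, -0.3, -0.3]
grip_width: 91.9
finger_force: 0.0
time: 14.6
tool_pos: [507.1, 106.2, 55.7]
tcp_rot: [3.142, -0.0, 1.138]
contact_force: [0.2, -0.0, 0.2]
grip_width: 16.5
finger_force: 0.0
```

```bash
python3 -m pendant '{"dp":[[0,0,0],[0,0,0],[0,0,0],[0,0,0]],"rotation":[[0,0,0],[0,0,0],[0,0,0],[0,0,0]]}'
```

```text
time: 15.1
tool_pos: [507.5, 106.1, 55.8]
tcp_rot: [3.141, -0.0, 1.138]
contact_force: [2.3, -2.2, -2.2]
grip_width: 13.1
finger_force: 30.0
```

Gripped at 13.1 mm, which matches the bar thickness. Now I turn it clockwise.

```bash
python3 -m pendant '{"dp":[[0,0,0],[0,0,0],[0,0,0],[0,0,0],[0,0,0],[0,0,0],[0,0,0],[0,0,0]],"rotation":[[0,0,0.1],[0,0,0.2],[0,0,0.3],[0,0,0.4],[0,0,0.5],[0,0,0.6],[0,0,0.7],[0,0,0.7]]}'
python3 -m pendant '{"dp":[[0,0,0],[0,0,0],[0,0,0],[0,0,0],[0,0,0],[0,0,0],[0,0,0],[0,0,0]],"rotation":[[0,0,0.12],[0,0,0.24],[0,0,0.36],[0,0,0.48],[0,0,0.6],[0,0,0.68],[0,0,0.72],[0,0,0.72]]}'
python3 - <<'E'
from plant import get_obs,vision;from h import *
o=get_obs();print(o["moment"],o["joint_positions"])
L=[]
for n,bx in(("scene",(255,150,120,120)),("side",(290,150,120,120))):
    c=vision.capture(n);x,y,a,b=bx
    L.append(cv2.resize(c["pixels"][y:y+b,x:x+a,::-1],(400,400),interpolation=cv2.INTER_CUBIC))
cv2.imwrite("pics/c6.png",np.hstack(L))
E
```

```text
time: 16.1
tool_pos: [508.0, 105.6, 55.8]
tcp_rot: [3.14, -0.001, 0.437]
contact_force: [4.2, -4.5, -4.2]
grip_width: 12.7
finger_force: 30.0
time: 17.1
tool_pos: [508.1, 104.9, 55.8]
tcp_rot: [3.14, -0.002, -0.282]
contact_force: [3.2, -7.0, -2.4]
grip_width: 12.8
finger_force: 30.0
[-1.22457661 -0.63228836  0.11834238] [ 0.05706714  0.53366486  1.75550375 -0.00259191  0.85077271  1.91184734]
```

View pics/c6.png

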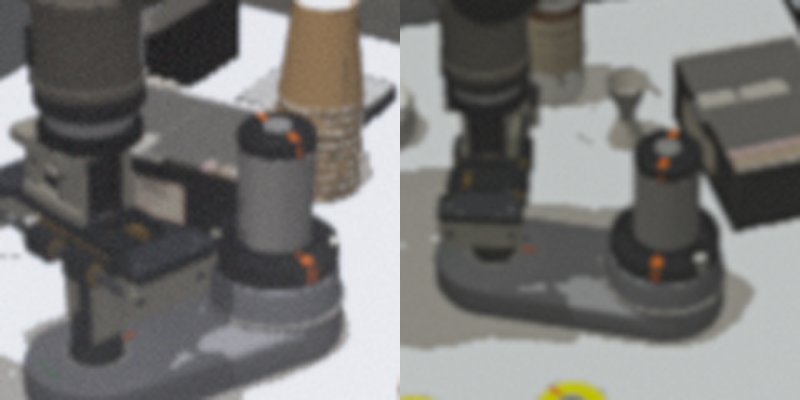

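The beaker is still locked, with its stripes in line with the orange marks, and clear of the arm. The dial bar sits flat in the pads (12.8 mm), turned 1.42 rad with the spring torque felt. I hold briefly and hand in.

```bash
python3 -m pendant '{"dp":[[0,0,0],[0,0,0],[0,0,0],[0,0,0]],"rotation":[[0,0,0],[0,0,0],[0,0,0],[0,0,0]]}' && python3 -c "
from plant import workorder;print(workorder.close_job())"
```

```text
time: 17.7
tool_pos: [508.1, 104.9, 55.8]
tcp_rot: [3.14, -0.002, -0.282]
contact_force: [4.6, -8.3, -3.5]
grip_width: 13.0
finger_force: 30.0
the job is handed in; nothing more can be done
None
```

I handed the job in at about 17.7 s with the beaker locked and released and the gripper holding the dial about 1.42 rad round, past the third click; handing in returned no verdict.

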